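Find the spindle's flat and hold the shaft collar on it

ROBOT

A 6-joint arm with a two-finger parallel gripper is mounted at the origin on the work surface. World frame = base frame: x ahead of the robot, y to its left, z up, the work surface at z = 0. Lengths are in m, angles in rad, forces in N, time in s.
With the tool pointing down it reaches from about 0.325 to 0.775 m from the base axis. Payload 5.5 kg.
Tool frame: the origin (TCP) lies at the very end of the fingers, on their centre line; the grasp point (between the pads) lies 19 mm behind it; z points along the fingers, y is the direction in which the jaws open and shut (so a half turn about z gives the same grasp; the last joint's range is limited). The gripper opens to 88 mm and grips with 3 to 60 N. Pads are 20 mm wide; open, the fingers measure 115 mm over their backs; the gripper's body (75 mm by 178 mm) begins 61 mm behind the grasp point.
Start: joints at [1.049, 0.091, 1.231, -0, 1.82, -0.057], TCP at [0.269, 0.536, 0.223] pointing down, gripper open.
Joint ranges: [-2.87, 2.87], [-0.86, 2.18], [0.17, 2.46], [-1.51, 4.65], [0.06, 2.69], [-2.65, 2.65]. Speed limits (rad/s): [2.57, 2.57, 3.01, 3.14, 3.14, 3.14].

INTERFACE

Orientations are given as a rotation vector (axis times angle).
In Python, from cell import r, vision, regions_of, spot_point gives the robot as it stands. The module is installed in compiled form; this text tells all that it offers.
- The arm moves only by the tool jog_arm, never from a script. Its argument "rows" is a list of rows, each a list of 4 numbers: the shift along the world's x, y, z each as a share of 200 mm, from -1 to 1, then the turn about the world's z as a share of pi/2 rad, from -1 to 1. In form: [[tx, ty, tz, roll], ...]. A call has 1 to 20 rows; each row is the pose to reach, as a shift and turn from the pose measured when the call began; what a row does not reach only later rows make up. A row lasts 1/8 s, in which the tool goes at most 62.5 mm and 10.7 degrees, less where a joint would pass 70% of its speed; a pose out of reach is approached as far as the arm can. A call with a number of a shift or a turn outside -1 to 1 is refused whole. A call with a gripper value outside its range is refused whole. "claw" is the opening, from 0 (shut) to 1 (fully open), set as the call begins (left out, the last holds). The fingers move at their own pace and stop on an object; "grip_force" is the grip in N (left out, the last holds). Time passes only in rows, so rows that repeat a pose let the fingers close. It gives the time, the measured TCP pose, the force and the opening at its end, in the units of the state.
- r.get_state(): the state, without advancing time (a new reading comes with each control period).
- vision.read_camera(name): name is "scene" or "top"; returns a dict with "frame" (480x640x3 uint8, red, green, blue), "depth" (480x640 float32, m along the optical axis (not along the pixel's ray), 0 where there is no reading), "vfov" (degrees; the focal length in pixels is half the picture's height over the tangent of half this angle, whatever the lens; pixels are square), "cx", "cy" (the principal point, pixels), "R" (3x3) and "t" (3): a world point X has camera coordinates R X + t. Camera axes: x right, y down, z forward; pixel columns grow to the right and rows downward; lengths in m; the calibration is good to about 2 mm. A picture is of the moment at which its call begins.
- r.close_job(): hands the job in, once; it reports no verdict.
Trained networks look in a picture, given as the dict that the camera call returned (one of the last four; its "shot" number tells which), for a name from the list of things; names that differ only in an ending like _2 or _b are one class to them, and where a whole thing is asked for, a point or a joint stands for the part that bears it (a point fixed in the world has none). Each returns a list of dicts, best first, with "p" (0 to 1); they miss things now and then, are a little off and sometimes report something else, mostly with a low value. They report only what shows in the picture. A call takes as long as a camera call. They do not tell look-alikes from the thing itself.
- regions_of(name, picture): "region" (480x640 bool, what is visible of it) and "point" ([column, row] in pixels, amid what is visible of it).
- spot_point(name, picture): "point" ([column, row] in pixels: a listed point, or the origin of a listed thing).
The state is a dict: "t": time; "q": joint angles; "joint_velocities": joint speeds; "joint_torque": joint torques, N m; "position": TCP position; "tool_rot": TCP orientation; "contact_force": force on the tool from outside, world axes, zero at the start; "ft_torque": the same for the moment, N m; "opening": finger opening in m.
Only numpy, scipy, OpenCV 4.12 (cv2) and the standard library are available. Lean on these libraries where they do the work, as an engineer would, in place of code of your own. Each camera call takes 0.05 s, during which the arm holds its last target. There are 200 camera calls.

TASK

Lift the guard panel out of its slot in front of the spindle and leave it leaning at an angle against the instrument case, its lower edge on the table. Then turn the spindle with the gripper until one finger lies on its set-screw flat and the flat faces the front, towards the hex key; fit the collar over the spindle with its set screw on that flat, and finish while still holding the collar there, level, about 12 mm clear above the bearing block, so that a colleague can tighten the screw. Leave the other things on the table alone.

Things in the scene. Friction and masses are not known exactly. Their poses are not given: they have to be found in the camera images.
- drive: Spindle drive, bolted down (place and yaw vary): grey base plate 12 mm thick, 120 mm wide in y, from x = -130 to +55 mm; on it an aluminium bearing block (50 x 70 mm, top 40 mm above the table) from which the vertical spindle rises. Origin on the spindle axis at table height, z up; its front is -x, where the guard's slot and the hex key are.
- slot (a point): Middle of the floor of the guard's slot, 12 mm above the table, 45 mm in front of the spindle axis. The slot runs along the drive's y, 8 mm wide, between two strips 116 mm long whose tops are 28 mm above the table.
- key_tip (a point): Tip of the fixed hex key, 65 mm above the table, 68 mm in front of the spindle axis, pointing at the spindle. The key is a 6 mm rod running 70 mm away from the spindle, then 26 mm to the drive's +y; a post 24 mm wide and 62 mm high carries it.
- axis_top (a point): Point on the spindle axis at the spindle's top end, 100 mm above the table.
- spindle (a joint): Spindle angle about its upright axis (rad, counter-clockwise from above positive), 0 when its flat faces the drive's front. Range -3.1 to 3.1; turns stiffly (0.05 N m), stays where left. Steel, 20 mm diameter, 40 to 100 mm above the table, one flat along its height: fingers 20 mm apart on the round, about 16 mm from flat to opposite side. Top edge bevelled 2 mm.
- flat: The set-screw flat of the spindle, 15 mm wide, from 44 to 94 mm above the table; origin at its middle (69 mm above the table), 5.7 mm from the spindle axis (its surface 6.4 mm). It faces along its own -x; z up. It turns with the spindle.
- guard: Guard panel, aluminium 6 mm thick, 110 mm wide, 140 mm tall, 0.17 to 0.29 kg, with a black grip strip (10 mm thick, 22 mm tall) along the top. At the start it stands upright in the drive's slot with its foot 12 mm above the table. Origin at the middle of its lower edge, x = its face normal, y along its width, z up the panel. Loose.
- guard_top (a point): Middle of the guard panel's top edge, 140 mm along z from guard.
- case: Grey instrument case, heavy and fixed (place and yaw vary), 90 mm (x) by 150 mm (y), top 75 mm above the table. Origin at the middle of its underside, z up; its plain front face is 45 mm along -x from the origin and has free table in front of it.
- collar: Steel shaft collar lying on the table, axis upright: outside diameter 44 mm, height 26 mm, 0.18 kg; D-shaped through bore, round part 22.4 mm diameter, with a straight side 7.8 mm from the axis. Origin on the axis at the underside, z up. Its set screw is on the straight side, towards its own -x. Loose.
- collar_screw (a point): Outer end of the collar's set screw, a dark stub 8 mm in diameter standing 4 mm out of the rim: 26 mm from the axis along the collar's -x, 13 mm above the underside.
- spacer: Bystander, leave alone (sizes in mm): plain steel ring, outside diameter 34, height 12, no screw; not the collar. Origin at the centre of its underside.
- board: Bystander, leave alone (sizes in mm): small circuit board 100 x 80, 15 high, lying flat. Origin at the centre of its underside.
- flux: Bystander, leave alone (sizes in mm): plastic bottle, diameter 36, 100 tall. Origin at the centre of its underside.
- driver: Bystander, leave alone (sizes in mm): screwdriver, 170 long, lying along its x. Origin at the middle of its length.
- jar: Bystander, leave alone (sizes in mm): glass jar with lid, diameter 50, 60 tall. Origin at the centre of its underside.
- reel: Bystander, leave alone (sizes in mm): plastic reel, diameter 56, 40 tall. Origin at the centre of its underside.
- tray: Bystander, leave alone (sizes in mm): open tray 90 x 110 x 30. Origin at the centre of its underside.
Things that resemble listed ones, but are neither listed nor needed, are in the scene too. Leave any red or turquoise look-alike of the drive alone.

How it is judged:
On the way, in this order (a step that is already met when the one before it is completed fails the run):
1. the guard panel leans against the instrument case, lower edge on the table, let go (angle between guard's own z axis and vertical between 0.12 and 0.65 rad and height (world z) of guard below 0.02 m and contact force between guard and case above 0.05 N and contact force between guard and the arm below 0.1 N and contact force between guard and the fingers below 0.1 N and linear speed of guard below 0.02 m/s), for 0.3 s.
2. a finger presses on the spindle's flat while the flat faces the front (within 0.2 rad) (value of joint spindle between -0.2 and 0.2 rad and contact force between flat and the fingers above 1.5 N), for 0.2 s.
At the end, for the whole second after the job is handed in: Guard at rest leaning 0.12 to 0.65 rad against the case, foot on the table, untouched; spindle flat to the front within 0.2 rad; collar on the spindle (4 mm, level 0.1 rad), screw on the flat (0.25 rad), underside 6 to 19 mm above the block, still, gripped with over 2 N (all of step 1 and value of joint spindle between -0.2 and 0.2 rad and z of collar in the frame of drive between 0.046 and 0.059 m and horizontal distance between collar and axis_top below 0.004 m and x of collar_screw in the frame of drive below -0.02 m and angle between the x axis of collar and the x axis of flat, either way round below 0.25 rad and angle between collar's own z axis and vertical below 0.1 rad and contact force between collar and the fingers above 2 N and linear speed of collar below 0.02 m/s); the arm keeps its last pose, push and grip.
It fails at once if a bystander is pushed more than 30 mm (distance of any of spacer, board, flux, driver, jar, reel, tray from where it was at the start of the episode above 0.03 m).
It also fails if it takes over 72 s, if anything falls off the work surface, if the arm or the gripper's body presses on something with over 40 N, if the wrist force passes 120 N, or if a joint passes its speed limit or range.

## Working session

There is one attempt and no reset: what is moved stays moved. The work goes in short steps, Python scripts to look and compute and a tool call to move; the robot and the scene stay as the last step left them, time stands still between calls to the robot, and variables do not carry over. Pictures are saved under pics/ and viewed, about 8 in all and at most 12, crops included, and the job is handed in when it is done.

Besides the shell and the picture viewer there is one more tool, called as name(argument=value, ...), one argument or row to a line, values as JSON. jog_arm: Moves the arm, as the interface text tells. Shift numbers are shares of 200 mm and turn numbers shares of pi/2 rad, none past 1 either way. Its arguments: {"type":"object","properties":{"rows":{"type":"array","items":{"type":"array","items":{"type":"number"}}},"claw":{"type":"number"},"grip_force":{"type":"number"}},"required":["rows"]}

```bash
mkdir -p pics; cat > h.py <<'E'
import numpy as np, cv2
from cell import r, vision, regions_of, spot_point
def f(p): return 240/np.tan(np.radians(p["vfov"])/2)
def pt(p,u,v,d):
    k=f(p); c=np.array([(u-p["cx"])/k*d,(v-p["cy"])/k*d,d]); return p["R"].T@(c-p["t"])
def cloud(p):
    v,u=np.mgrid[:480,:640]; d=p["depth"]; k=f(p)
    c=np.stack([(u-p["cx"])/k*d,(v-p["cy"])/k*d,d],-1); return (c-p["t"])@p["R"]
def onz(p,u,v,z):
    k=f(p); ray=p["R"].T@np.array([(u-p["cx"])/k,(v-p["cy"])/k,1]); o=-p["R"].T@p["t"]
    return o+ray*(z-o[2])/ray[2]
def proj(p,X):
    c=p["R"]@np.asarray(X,float)+p["t"]; return np.array([p["cx"],p["cy"]])+f(p)*c[:2]/c[2]
def save(n,im): cv2.imwrite("pics/"+n,cv2.cvtColor(im,cv2.COLOR_RGB2BGR))
def st():
    s=r.get_state(); print("t %.2f"%s["t"],np.round(s["position"],4),np.round(s["tool_rot"],3),"F",np.round(s["contact_force"],1),"op %.4f"%s["opening"],"q",np.round(s["q"],3)); return s
E
python3 - <<'E'
from h import *
st()
for cam in ("top","scene"):
    p=vision.read_camera(cam); save(cam+"0.png",p["frame"]); C=cloud(p)
    print(cam,"campos",np.round(-p["R"].T@p["t"],3),"f",f(p))
    for n in ("drive","case","guard","collar","spacer","jar","reel","flux","board","tray","driver"):
        for d in regions_of(n,p)[:3]:
            m=d["region"]&(p["depth"]>0); print(n,"%.2f"%d["p"],np.round(d["point"]),m.sum(),np.round(np.median(C[m],0),3) if m.any() else "")
    for n in ("axis_top","slot","key_tip","guard_top","collar_screw","flat","case","collar","drive"):
        print(n,[( "%.2f"%d["p"],np.round(d["point"],1)) for d in spot_point(n,p)[:3]])
E
```

```text
t 0.00 [0.2688 0.5361 0.2215] [-7.230e-01 -3.057e+00  3.000e-03] F [0.2 0.9 0.4] op 0.0876 q [ 1.049  0.092  1.232 -0.     1.82  -0.057]
top campos [0.46  0.06  1.442] f 495.14854930804336
drive 0.85 [263. 339.] 2686 [0.256 0.256 0.013]
drive 0.77 [151. 304.] 2774 [0.348 0.578 0.014]
drive 0.69 [266. 238.] 2388 [0.534 0.239 0.013]
case 0.94 [430. 218.] 1929 [ 0.578 -0.22   0.074]
guard 0.43 [262. 244.] 211 [0.525 0.24  0.15 ]
spacer 0.54 [263. 241.] 173 [0.523 0.24  0.151]
spacer 0.46 [270. 241.] 2432 [0.531 0.237 0.013]
jar 0.82 [205. 276.] 330 [0.438 0.413 0.057]
jar 0.62 [429. 220.] 1985 [ 0.578 -0.221  0.074]
jar 0.57 [268. 242.] 2495 [0.532 0.238 0.013]
reel 0.94 [501. 210.] 358 [ 0.599 -0.425  0.039]
flux 0.66 [390. 156.] 187 [ 0.763 -0.113  0.066]
board 0.82 [340. 180.] 942 [0.703 0.019 0.005]
tray 0.81 [304. 153.] 1196 [0.787 0.13  0.003]
tray 0.52 [264. 241.] 2629 [0.531 0.239 0.013]
driver 0.87 [363. 295.] 317 [ 0.371 -0.044  0.022]
axis_top [('0.90', array([255.7, 330.9]))]
slot [('0.97', array([146.3, 310.4])), ('0.87', array([262.1, 338.8])), ('0.84', array([264.9, 241.6
[... 1245 characters left out ...]
xis_top [('0.68', array([371.4, 214.7])), ('0.65', array([318., 170.])), ('0.63', array([429.7, 153.5]))]
slot [('0.86', array([310.6, 192. ])), ('0.57', array([368.2, 239. ]))]
key_tip [('0.84', array([415.8, 156.8])), ('0.72', array([309.2, 173.8])), ('0.18', array([399.7, 204.3]))]
guard_top [('0.69', array([369.5, 190. ])), ('0.62', array([374.7, 247.7]))]
collar_screw [('0.62', array([273.1, 255.7]))]
flat [('0.51', array([373.9, 225.5]))]
case [('0.75', array([217. , 311.7]))]
collar [('0.71', array([278.2, 268.2])), ('0.55', array([124.3, 357.9])), ('0.46', array([366.9, 236.2]))]
drive [('0.77', array([323.1, 200.1])), ('0.67', array([303. , 347.3])), ('0.65', array([376.7, 245.9]))]
```

```bash
python3 - <<'E'
from h import *
im=cv2.imread("pics/top0.png"); cv2.imwrite("pics/top0z.png",cv2.resize(im[130:380,110:530],(800,476),interpolation=cv2.INTER_CUBIC))
im=cv2.imread("pics/scene0.png"); cv2.imwrite("pics/scene0z.png",cv2.resize(im[110:390,80:480],(800,560),interpolation=cv2.INTER_CUBIC))
E
```

```text
(no output)
```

View pics/top0z.png

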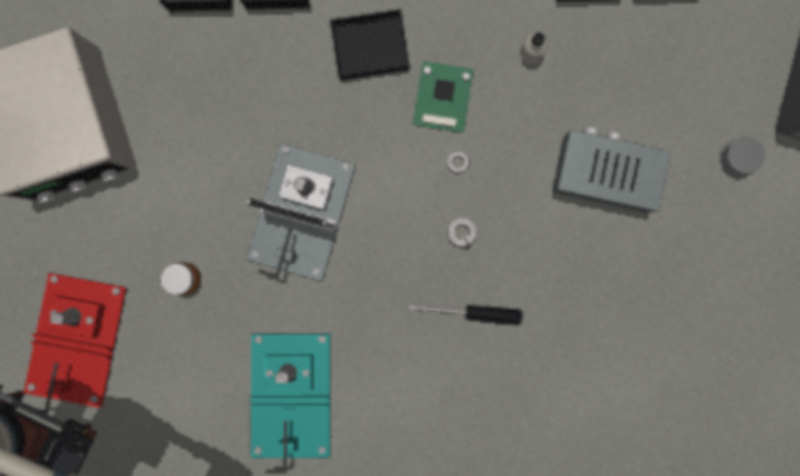

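View pics/scene0z.png

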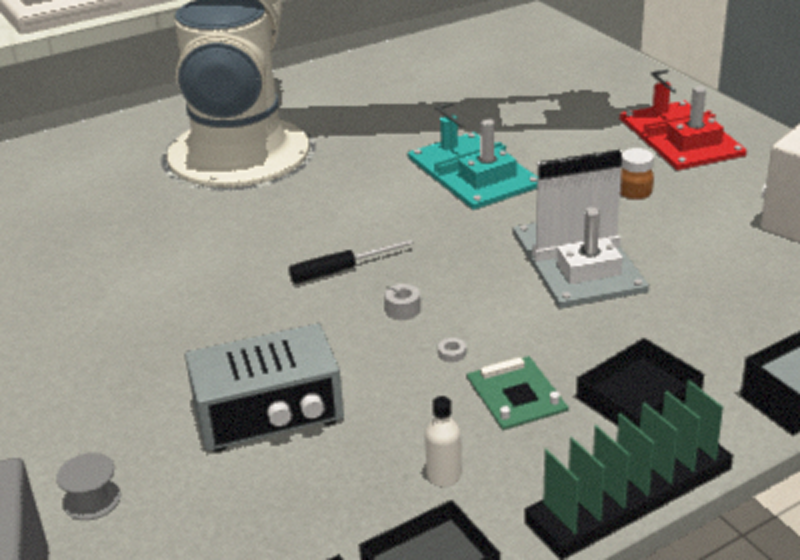

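The top crop shows three spindle drives: turquoise at full-picture (263,339), red (151,304), and the grey wanted one (267,240) with the guard standing in it, its key towards the bottom (robot side). There are two rings: the small plain spacer at (350,215) and the collar with a stub at (352,252). The grey case is at (431,219), knobs on its far side, so its plain front faces the robot.

```bash
cat > est.py <<'E'
from h import *
def rect(P):
    (c,s,a)=cv2.minAreaRect((P[:,:2]*1000).astype(np.float32)); return np.round(c,1),np.round(s,1),round(a,1)
p=vision.read_camera("top"); C=cloud(p); ok=p["depth"]>0
def box(x0,x1,y0,y1,z0,z1):
    m=ok&(C[...,0]>x0)&(C[...,0]<x1)&(C[...,1]>y0)&(C[...,1]<y1)&(C[...,2]>z0)&(C[...,2]<z1); return C[m],m
B=lambda *a: box(*a)[0]
E
python3 - <<'E'
from est import *
P=B(.40,.66,.12,.36,.006,.02); print("plate",len(P),rect(P))
P=B(.40,.66,.12,.36,.035,.046); print("block",len(P),rect(P), P.mean(0))
P=B(.40,.66,.12,.36,.085,.105); print("spindle top",len(P),rect(P) if len(P)>3 else "",P.mean(0) if len(P) else "")
P=B(.40,.66,.12,.36,.13,.17); print("guard top",len(P),rect(P),P.mean(0),np.median(P[:,2]))
P=B(.48,.68,-.34,-.1,.065,.085); print("case",len(P),rect(P),P.mean(0))
P=B(.45,.56,-.06,.06,.015,.035); print("collar",len(P),rect(P),P.mean(0),cv2.minEnclosingCircle((P[:,:2]*1000).astype(np.float32)))
for n in ("collar","collar_screw","axis_top","key_tip"):
    z={"collar":0,"collar_screw":.013,"axis_top":.1,"key_tip":.065}[n]
    for d in spot_point(n,p)[:3]: print(n,"%.2f"%d["p"],np.round(onz(p,*d["point"],z),4))
# collar crop
u,v=proj(p,[.505,-.01,.026]); u,v=int(u),int(v)
a=cv2.resize(p["frame"][v-25:v+25,u-25:u+25],(400,400),interpolation=cv2.INTER_CUBIC)
u2,v2=267,240
b=cv2.resize(p["frame"][v2-50:v2+50,u2-50:u2+50],(400,400),interpolation=cv2.INTER_CUBIC); print(u,v)
save("col.png",np.hstack([a,b]))
p=vision.read_camera("scene"); 
for n,z in (("collar",0),("collar_screw",.013),("axis_top",.1),("guard_top",.152),("flat",.069)):
    for d in spot_point(n,p)[:3]: print("scene",n,"%.2f"%d["p"],np.round(onz(p,*d["point"],z),4))
E
```

```text
plate 1879 (array([529.7, 237.6]), array([256.6, 234.2]), 0.5)
block 353 (array([528.6, 242.4]), array([ 70.4, 134.9]), 71.5) [0.56572806 0.22852905 0.03969304]
spindle top 41 (array([544.3, 209.4]), array([80. , 17.9]), 39.5) [0.56564403 0.22750188 0.09804327]
guard top 165 (array([525.3, 242.4]), array([109.5,  10. ]), 72.9) [0.52509264 0.24172506 0.15098843] 0.15149231378276531
case 1764 (array([ 578.7, -224.9]), array([150.9,  91.9]), 76.2) [ 0.57813484 -0.22410241  0.07433781]
collar 139 (array([494.7,  -4.4]), array([42.5, 40.7]), 44.2) [ 0.4949105  -0.00365118  0.02518544] ((493.64007568359375, -4.697268486022949), 23.29974365234375)
collar 0.41 [ 0.4982 -0.0128  0.    ]
collar_screw 0.69 [ 0.4681 -0.0173  0.013 ]
collar_screw 0.27 [0.5036 0.2621 0.013 ]
collar_screw 0.23 [0.7903 0.125  0.013 ]
axis_top 0.66 [0.3908 0.5743 0.1   ]
axis_top 0.65 [0.5679 0.2275 0.1   ]
axis_top 0.55 [0.2824 0.2593 0.1   ]
key_tip 0.95 [0.2231 0.2697 0.065 ]
key_tip 0.69 [0.3201 0.5968 0.065 ]
key_tip 0.68 [0.5016 0.2495 0.065 ]
354 248
scene collar 0.85 [ 0.4953 -0.0049 -0.    ]
scene collar_screw 0.60 [ 0.4688 -0.0122  0.013 ]
scene axis_top 0.74 [0.3859 0.5693 0.1   ]
scene axis_top 0.66 [0.5678 0.2236 0.1   ]
scene axis_top 0.57 [0.2845 0.2548 0.1   ]
scene guard_top 0.77 [0.521  0.2394 0.152 ]
scene flat 0.37 [0.5744 0.2292 0.069 ]
scene flat 0.22 [0.5959 0.1884 0.069 ]
```

View pics/col.png

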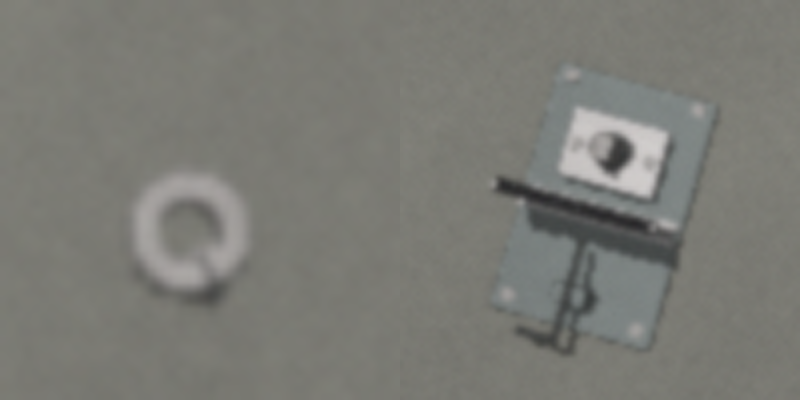

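Choice: the grey drive (267,240), the collar with the dark stub on its lower right (353,252; yaw about 23°), and the case (431,219). I'm going above the guard now.

jog_arm(
  rows=[
    [1, -1, 0.15, -0.894],
    [1, -1, 0.15, -0.894],
    [1, -1, 0.15, -0.894],
    [1, -1, 0.15, -0.894],
    [1, -1, 0.15, -0.894],
    [1, -1, 0.15, -0.894],
    [1, -1, 0.15, -0.894],
    [1, -1, 0.15, -0.894],
    [1, -1, 0.15, -0.894],
  ],
  claw=0.45,
  grip_force=30,
)

```text
t: 3.78
position: [0.469, 0.3363, 0.2527]
tool_rot: [-2.526, -1.868, -0.0]
contact_force: [-0.0, 0.2, 0.4]
opening: 0.0399
```

jog_arm(
  rows=[
    [0.28, -0.47, -0.2, 0],
    [0.28, -0.47, -0.3, 0],
    [0.28, -0.47, -0.45, 0],
    [0.28, -0.47, -0.64, 0],
    [0.28, -0.47, -0.64, 0],
    [0.28, -0.47, -0.64, 0],
  ],
)

```text
t: 4.53
position: [0.5254, 0.2427, 0.1264]
tool_rot: [2.525, 1.869, 0.003]
contact_force: [-0.1, 0.1, 0.9]
opening: 0.0392
```

jog_arm(
  rows=[
    [0, 0, 0, 0],
    [0, 0, 0, 0],
    [0, 0, 0, 0],
    [0, 0, 0, 0],
  ],
  claw=0,
)

```text
t: 5.03
position: [0.5258, 0.2427, 0.127]
tool_rot: [2.524, 1.869, 0.005]
contact_force: [0.1, 0.7, 1.7]
opening: 0.0099
```

jog_arm(
  rows=[
    [0, 0, 0.15, 0],
    [0, 0, 0.35, 0],
    [0, 0, 0.58, 0],
    [0, 0, 0.58, 0],
  ],
)

```text
t: 5.52
position: [0.5269, 0.2433, 0.2472]
tool_rot: [2.523, 1.868, 0.015]
contact_force: [-0.0, 0.4, -2.8]
opening: 0.01
```

```bash
python3 - <<'E'
from est import *
st()
P=B(.45,.68,.12,.36,.035,.046); print("block",len(P),rect(P),P.mean(0))
P=B(.40,.68,.12,.36,.006,.02); print("plate",len(P))
P=B(.53,.6,.18,.27,.085,.105); print("sp",len(P),rect(P) if len(P)>3 else "",P.mean(0) if len(P) else "")
s=vision.read_camera("scene")
u,v=proj(s,[.568,.228,.08]); u,v=int(u),int(v); k=s["frame"][v-40:v+40,u-40:u+40]
u,v=proj(p,[.568,.228,.08]); u,v=int(u),int(v); k2=p["frame"][v-40:v+40,u-40:u+40]
save("sp1.png",np.hstack([cv2.resize(x,(400,400),interpolation=cv2.INTER_CUBIC) for x in (k2,k)]))
E
```

```text
t 5.58 [0.5263 0.243  0.2441] [2.524 1.868 0.009] F [ 0.2  0.2 -3. ] op 0.0092 q [ 0.374  0.036  1.25  -0.     1.85   0.67 ]
block 251 (array([524.7, 231.4]), array([ 52.5, 134.6]), 75.9) [0.56301048 0.21686705 0.04014675]
plate 915
sp 37 (array([569.2, 230. ]), array([14.7, 18.2]), 57.6) [0.56885444 0.2288192  0.09852699]
```

View pics/sp1.png

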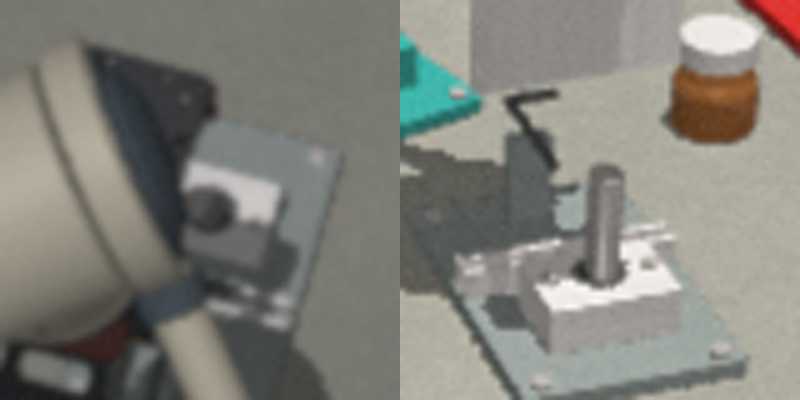

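jog_arm(
  rows=[
    [-0.03, -0.25, 0, 0.037],
    [-0.03, -0.5, 0, 0.037],
    [-0.03, -0.75, 0, 0.037],
    [-0.03, -1, 0, 0.037],
    [-0.03, -1, 0, 0.037],
  ],
)

```text
t: 6.25
position: [0.5188, 0.0397, 0.2388]
tool_rot: [-2.473, -1.935, 0.004]
contact_force: [0.6, 0.4, -2.5]
opening: 0.0097
```

jog_arm(
  rows=[
    [-0.03, -0.25, 0, 0],
    [-0.03, -0.5, 0, 0],
    [-0.03, -0.75, 0, 0],
    [-0.03, -1, 0, 0],
    [-0.03, -1, 0, 0],
  ],
)

```text
t: 6.88
position: [0.5121, -0.1622, 0.2358]
tool_rot: [-2.474, -1.928, 0.008]
contact_force: [-0.3, 0.3, -2.6]
opening: 0.0095
```

```bash
python3 - <<'E'
from est import *
st()
s=vision.read_camera("scene"); save("x.png",s["frame"])
P=B(.48,.68,-.34,-.12,.065,.085); print("case",len(P),rect(P))
E
```

```text
t 6.92 [ 0.5123 -0.1605  0.2362] [-2.472 -1.93   0.006] F [-0.1  0.1 -2.7] op 0.0098 q [-3.670e-01 -6.900e-02  1.368e+00 -1.000e-03  1.849e+00 -1.220e-01]
case 417 (array([ 592.5, -169.8]), array([38.4, 91.6]), 74.5)
```

jog_arm(
  rows=[
    [0.005, -0.24, 0, 0],
    [0.005, -0.24, -0.15, 0],
    [0.005, -0.24, -0.35, 0],
    [0.005, -0.24, -0.5, 0],
    [0.005, -0.24, -0.56, 0],
    [0.005, -0.24, -0.6, 0],
    [0.005, -0.24, -0.61, 0],
    [0.005, -0.24, -0.61, 0],
  ],
)

```text
t: 7.98
position: [0.5141, -0.2076, 0.1158]
tool_rot: [-2.472, -1.934, 0.004]
contact_force: [-0.7, -0.3, -2.0]
opening: 0.0098
```

jog_arm(
  rows=[
    [0, 0, 0, 0],
    [0, 0, 0, 0],
    [0, 0, 0, 0],
    [0.03, -0.007, 0, 0],
    [0.06, -0.014, 0, 0],
    [0.08, -0.02, 0, 0],
    [0.1, -0.025, 0, 0],
    [0.12, -0.03, 0, 0],
    [0.14, -0.034, 0, 0],
    [0.155, -0.038, 0, 0],
    [0.155, -0.038, 0, 0],
  ],
  claw=0.32,
)

```text
t: 9.35
position: [0.5452, -0.2153, 0.1158]
tool_rot: [-2.472, -1.934, 0.004]
contact_force: [-0.7, -0.3, 0.1]
opening: 0.0279
```

```bash
python3 - <<'E'
from h import *
st(); s=vision.read_camera("scene"); u,v=map(int,proj(s,[.53,-.21,.08])); save("ln.png",cv2.resize(s["frame"][v-75:v+75,u-100:u+100],(800,600),interpolation=cv2.INTER_CUBIC))
E
```

```text
t 9.35 [ 0.5452 -0.2153  0.1158] [-2.472 -1.934  0.004] F [-0.7 -0.3  0.1] op 0.0279 q [-4.340e-01  6.300e-02  1.449e+00 -1.000e-03  1.634e+00 -1.910e-01]
```

View pics/ln.png

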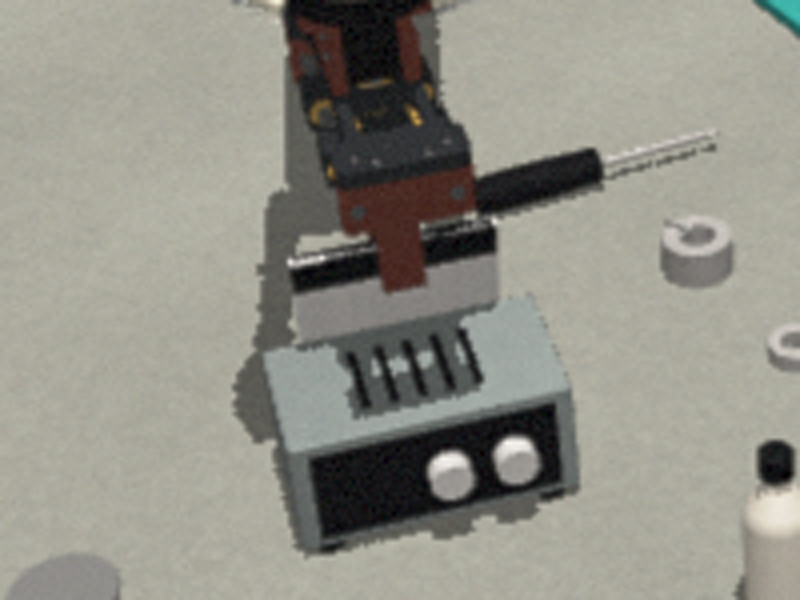

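The guard stands behind the case's front edge, with the fingers straddling its strip at about crop (400,250). Next I open and rise.

jog_arm(
  rows=[
    [0, 0, 0, 0],
    [0, 0, 0, 0],
    [0, 0, 0, 0],
    [0, 0, 0.2, 0],
    [0, 0, 0.4, 0],
    [0, 0, 0.6, 0],
    [0, 0, 0.6, 0],
  ],
  claw=0.5,
)

```text
t: 10.28
position: [0.5462, -0.2157, 0.2405]
tool_rot: [2.472, 1.934, 0.001]
contact_force: [-0.2, 0.4, -0.8]
opening: 0.0439
```

```bash
python3 - <<'E'
from h import *
st(); s=vision.read_camera("scene"); C=cloud(s)
for d in regions_of("guard",s)[:2]:
    m=d["region"]&(s["depth"]>0); P=C[m]; P=P[np.abs(P-np.median(P,0)).max(1)<.12]
    c=np.median(P,0); n=np.linalg.svd(P-P.mean(0),full_matrices=False)[2][2]; print("%.2f"%d["p"],c,"tilt",np.arcsin(abs(n[2])),n, P[:,2].max())
p=vision.read_camera("top"); C=cloud(p); m=(p["depth"]>0)&(C[...,2]>.12)&(C[...,2]<.155)&(abs(C[...,1]+.21)<.1)&(abs(C[...,0]-.545)<.06); print(m.sum(),C[m].mean(0) if m.any() else "")
E
```

```text
t 10.28 [ 0.5462 -0.2157  0.2405] [2.472e+00 1.934e+00 1.000e-03] F [-0.2  0.4 -0.8] op 0.0439 q [-4.340e-01  5.800e-02  1.234e+00 -1.000e-03  1.847e+00 -1.910e-01]
0.89 [ 0.54507106 -0.21920006  0.109714  ] tilt 0.2648323350923786 [-0.93707125  0.23105355  0.26174745] 0.14108555086255062
0.19 [ 0.60714904 -0.00467363  0.01068087] tilt 1.5150618429183946 [ 0.01318217 -0.05412345 -0.99844724] 0.016239312258449486
131 [ 0.55130046 -0.19060411  0.13283067]
```

```bash
python3 - <<'E'
from est import *
yaw=np.radians(-17.1); ex=np.array([np.cos(yaw),np.sin(yaw)]); ey=np.array([-ex[1],ex[0]])
D=lambda P,c:np.c_[(P[:,:2]-c)@ex,(P[:,:2]-c)@ey]
c=np.array([.568,.2288])
P=B(.53,.61,.18,.28,.035,.045); print("block",len(P),rect(P)); q=D(P,c)*1000; print(np.percentile(q,[1,99],0))
P=B(.54,.60,.2,.26,.09,.106); print("sp",len(P),P.mean(0),rect(P))
for n,z in (("axis_top",.1),("key_tip",.065),("slot",.012),("flat",.069)):
    for d in spot_point(n,p)[:4]:
        X=onz(p,*d["point"],z)
        if abs(X[0]-.55)<.1 and abs(X[1]-.23)<.1: print(n,"%.2f"%d["p"],np.round(X,4))
s=vision.read_camera("scene"); Cs=cloud(s); m=(s["depth"]>0)&(np.hypot(Cs[...,0]-c[0],Cs[...,1]-c[1])<.018)&(Cs[...,2]>.05)&(Cs[...,2]<.092)
q=D(Cs[m],c)*1000; print("scene spindle side pts (drive frame mm)",len(q)); print(np.round(q.mean(0),1)); print(np.round(np.c_[q,Cs[m][:,2]*1000][::5]).astype(int).tolist())
out=[]
for pp in (p,s):
    u,v=map(int,proj(pp,[c[0],c[1],.075])); out.append(cv2.resize(pp["frame"][v-18:v+18,u-18:u+18],(396,396),interpolation=cv2.INTER_CUBIC))
save("sp2.png",np.hstack(out))
E
```

```text
block 343 (array([568.3, 229.1]), array([70.4, 50.1]), 72.9)
[[-24.47485027 -33.6840001 ]
 [ 24.52583867  34.54605715]]
sp 38 [0.56868699 0.22980795 0.09903659] (array([569.1, 230.4]), array([15.3, 18.1]), 66.3)
axis_top 0.97 [0.5636 0.2319 0.1   ]
key_tip 0.82 [0.5008 0.2492 0.065 ]
slot 0.71 [0.5318 0.2418 0.012 ]
slot 0.47 [0.494  0.2572 0.012 ]
scene spindle side pts (drive frame mm) 101
[ 9. -4.]
[[-4, -8, 89], [-1, -9, 86], [6, -9, 87], [6, 4, 84], [12, -6, 87], [9, -10, 83], [2, -10, 76], [13, -1, 80], [14, -6, 79], [7, -9, 72], [-1, -8, 65], [11, 0, 70], [11, -5, 68], [10, -10, 66], [-2, -7, 55], [17, -2, 65], [8, -1, 57], [9, -6, 55], [11, -9, 54], [14, 3, 54], [17, -4, 51]]
```

View pics/sp2.png

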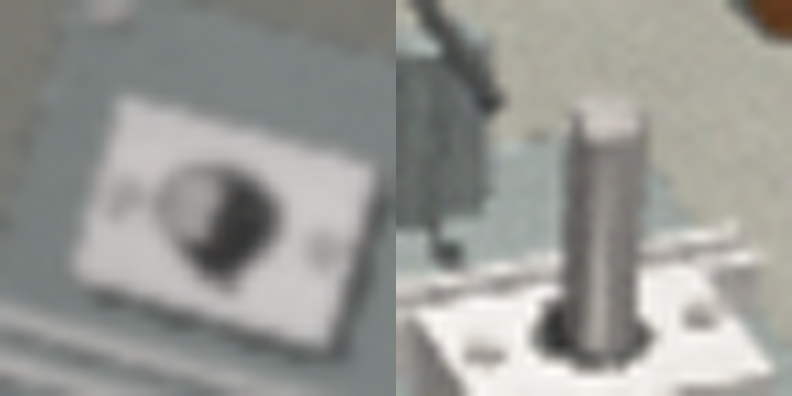

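Guard tilt is about 0.265 rad and it's let go. The spindle axis is at about (0.568, 0.229). In the top crop its flat seems to face right and slightly down (straight edge near x=220), which is the drive's -y, so the joint should be near +1.5. I'll test that by gripping across that direction.

jog_arm(
  rows=[
    [0.1, 0.25, 0, 0.93],
    [0.11, 0.5, 0, 0.93],
    [0.11, 0.75, 0, 0.93],
    [0.11, 1, 0, 0.93],
    [0.11, 1, 0, 0.93],
    [0.11, 1, 0, 0.93],
  ],
  claw=0.5,
)

```text
t: 11.48
position: [0.5667, -0.0141, 0.2345]
tool_rot: [-1.048, -2.959, 0.009]
contact_force: [-0.4, 0.8, -0.4]
opening: 0.0434
```

```bash
python3 - <<'E'
from h import *
s=st(); a=s["tool_rot"]; j=2*np.degrees(np.arctan2(a[1],a[0]))-90; print("jaw",j%180,"to go",(np.array([.5683,.2292,.2])-s["position"])/.2)
E
```

```text
t 11.47 [ 0.5667 -0.0141  0.2345] [-1.048 -2.959  0.009] F [-0.4  0.8 -0.4] op 0.0434 q [-0.082  0.008  1.295 -0.005  1.842 -0.973]
jaw 50.98631138780115 to go [ 0.00787159  1.21645546 -0.17237909]
```

jog_arm(
  rows=[
    [0, 0.3, -0.05, 0.21],
    [0, 0.6, -0.1, 0.21],
    [0, 0.9, -0.15, 0.21],
    [0, 1, -0.15, 0.21],
    [0, 1, -0.15, 0.21],
  ],
)

```text
t: 12.1
position: [0.5666, 0.1866, 0.2043]
tool_rot: [-0.545, -3.092, 0.01]
contact_force: [0.2, -0.5, -0.1]
opening: 0.0443
```

jog_arm(
  rows=[
    [0, 0.21, 0, 0],
    [0, 0.21, 0, 0],
    [0, 0.21, 0, 0],
  ],
)

```text
t: 12.48
position: [0.5671, 0.2268, 0.2047]
tool_rot: [-0.548, -3.092, 0.011]
contact_force: [-0.1, 0.2, -1.1]
opening: 0.0441
```

```bash
cat > go.py <<'E'
from h import *
import sys
x,y,z,j=map(float,sys.argv[1:5])
s=st(); R=cv2.Rodrigues(np.array(s["tool_rot"]))[0]; a=np.degrees(np.arctan2(R[1,1],R[0,1]))
d=(j-a+90)%180-90
print("jaw %.1f"%a,"tilt deg %.2f"%np.degrees(np.arccos(-R[2,2])),"go",np.round((np.array([x,y,z])-s["position"])/.2,3),"roll %.3f"%(d/90))
E
python3 go.py .5683 .2292 .055 70
```

```text
t 12.47 [0.5671 0.2268 0.2047] [-0.548 -3.092  0.011] F [-0.1  0.2 -1.1] op 0.0441 q [ 0.328  0.122  1.23  -0.006  1.795 -0.893]
jaw 69.9 tilt deg 0.42 go [ 0.006  0.012 -0.748] roll 0.001
```

jog_arm(
  rows=[
    [0.01, 0.015, -0.15, 0],
    [0.01, 0.015, -0.4, 0],
    [0.01, 0.015, -0.65, 0],
    [0.01, 0.015, -0.75, 0],
    [0.01, 0.015, -0.75, 0],
    [0.01, 0.015, -0.75, 0],
  ],
)

```text
t: 13.22
position: [0.5706, 0.2298, 0.0576]
tool_rot: [0.548, 3.091, -0.008]
contact_force: [0.1, -0.5, 0.6]
opening: 0.044
```

jog_arm(
  rows=[
    [0, 0, 0, 0],
    [0, 0, 0, 0],
    [0, 0, 0, 0],
    [0, 0, 0, 0],
  ],
  claw=0,
  grip_force=6,
)

```text
t: 13.72
position: [0.5707, 0.229, 0.0584]
tool_rot: [0.549, 3.09, -0.01]
contact_force: [-1.8, -4.5, 6.0]
opening: 0.0169
```

```bash
python3 go.py .5683 .2292 .055 70; python3 -c "
from h import *
for i in range(4): vision.read_camera('top'); print(r.get_state()['opening'])"
```

```text
t 13.72 [0.5707 0.229  0.0584] [ 0.549  3.09  -0.01 ] F [-1.8 -4.5  6. ] op 0.0169 q [ 0.331  0.161  1.446 -0.007  1.535 -0.888]
jaw 69.8 tilt deg 0.42 go [-0.012  0.001 -0.017] roll 0.002
0.016729996872075634
0.01643962196892197
0.016642591435904467
0.016540936891897316
```

Opening is 16.5 mm, so a finger is on the flat. Now a firmer grip and a turn of about -87°.

jog_arm(
  rows=[
    [0, 0, 0, 0],
    [0, 0, 0, -0.1],
    [0, 0, 0, -0.21],
    [0, 0, 0, -0.32],
    [0, 0, 0, -0.43],
    [0, 0, 0, -0.54],
    [0, 0, 0, -0.65],
    [0, 0, 0, -0.76],
    [0, 0, 0, -0.87],
    [0, 0, 0, -0.966],
    [0, 0, 0, -0.966],
    [0, 0, 0, -0.966],
    [0, 0, 0, -0.966],
    [0, 0, 0, -0.966],
  ],
  grip_force=25,
)

```text
t: 15.68
position: [0.5707, 0.2269, 0.0585]
tool_rot: [2.528, 1.865, -0.015]
contact_force: [-3.0, -9.6, 5.3]
opening: 0.0165
```

```bash
python3 go.py .5683 .2292 .055 -17.1
```

```text
t 15.68 [0.5707 0.2269 0.0585] [ 2.528  1.865 -0.015] F [-3.  -9.6  5.3] op 0.0165 q [ 0.325  0.167  1.44  -0.004  1.544  0.625]
jaw -17.2 tilt deg 0.56 go [-0.012  0.012 -0.017] roll 0.001
```

jog_arm(
  rows=[
    [0, 0, 0, 0],
    [0, 0, 0, 0],
    [0, 0, 0, 0],
    [0, 0, 0.25, 0],
    [0, 0, 0.55, 0],
    [-0.2, -0.2, 0.7, 0],
    [-0.5, -0.5, 0.7, 0],
    [-0.55, -0.6, 0.7, 0],
    [-0.55, -0.6, 0.7, 0],
  ],
  claw=0.45,
)

```text
t: 16.8
position: [0.4597, 0.1055, 0.1993]
tool_rot: [2.529, 1.861, -0.013]
contact_force: [0.4, 0.3, -0.4]
opening: 0.0395
```

```bash
python3 - <<'E'
from est import *
st()
c=np.array([.5683,.2292])
P=B(.54,.60,.2,.26,.088,.106); print("sp",len(P),P.mean(0),rect(P))
P,m=box(.45,.54,-.05,.05,.018,.032); print("collar",len(P),P.mean(0),rect(P),cv2.minEnclosingCircle((P[:,:2]*1000).astype(np.float32)))
cc=np.array([.4945,-.0045])
s=vision.read_camera("scene")
for pp in (p,s):
    for n,z in (("collar",0),("collar_screw",.013)):
        print(n,[("%.2f"%d["p"],np.round(onz(pp,*d["point"],z),4)) for d in spot_point(n,pp)[:2]])
out=[]
for pp,X,h in ((p,[*c,.08],16),(s,[*c,.075],20),(p,[*cc,.02],14),(s,[*cc,.02],18)):
    u,v=map(int,np.round(proj(pp,X))); print(u,v,h); out.append(cv2.resize(pp["frame"][v-h:v+h,u-h:u+h],(300,300),interpolation=cv2.INTER_CUBIC))
save("sp3.png",np.vstack([np.hstack(out[:2]),np.hstack(out[2:])]))
E
```

```text
t 16.85 [0.4605 0.1065 0.199 ] [ 2.528  1.863 -0.012] F [ 0.5 -0.1  0.5] op 0.0397 q [ 0.159 -0.25   1.596 -0.005  1.802  0.459]
sp 41 [0.56890274 0.22815265 0.09815976] (array([569.7, 228.5]), array([19.3, 15.2]), 70.6)
collar 133 [ 0.49482897 -0.00391656  0.02537208] (array([495.6,  -3.8]), array([41.5, 41.8]), 50.7) ((493.7263488769531, -4.735374450683594), 23.370174407958984)
collar [('0.61', array([ 0.5029, -0.0132,  0.    ]))]
collar_screw [('0.44', array([ 0.4628, -0.0232,  0.013 ]))]
collar [('0.55', array([ 0.4977, -0.011 ,  0.    ]))]
collar_screw [('0.80', array([ 0.4688, -0.0099,  0.013 ]))]
268 227 16
375 223 20
353 252 14
281 258 18
```

View pics/sp3.png

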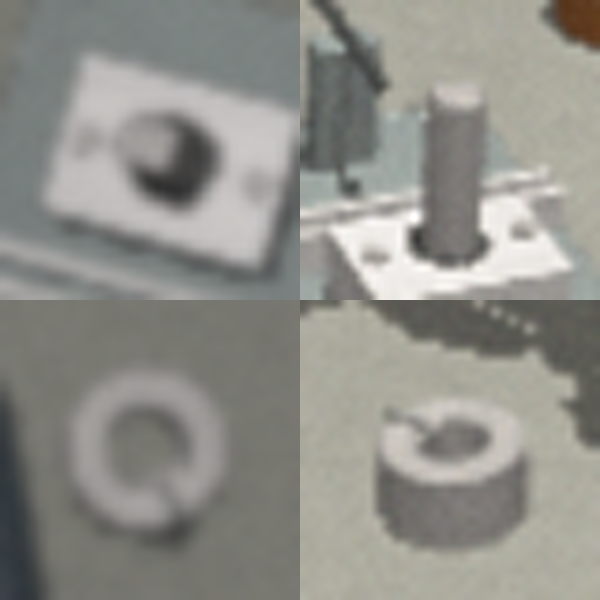

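```bash
python3 - <<'E'
from h import *
p=vision.read_camera("top"); s=vision.read_camera("scene")
print(onz(s,274.4,253.8,.026)-onz(s,281.4,256.4,.026), onz(s,281.4,256.4,.026))
th=np.radians(np.arange(150,260,2))
from scipy.ndimage import map_coordinates
for nm,pp in (("top",p),("scene",s)):
    g=cv2.cvtColor(pp["frame"],cv2.COLOR_RGB2GRAY).astype(float)
    # centre by best-bright annulus at z=.026
    best=None
    full=np.radians(np.arange(0,360,5))
    def samp(c,R,t,z=.026):
        uv=np.array([proj(pp,[c[0]+R*np.cos(a),c[1]+R*np.sin(a),z]) for a in t]); return map_coordinates(g,[uv[:,1],uv[:,0]],order=1)
    for dx in np.arange(-5,5.1,1):
        for dy in np.arange(-5,5.1,1):
            c=(.4948+dx/1e3,-.0042+dy/1e3); v=samp(c,.0165,full).mean()-.5*samp(c,.006,full).mean()-.5*samp(c,.025,full).mean()
            if best is None or v>best[0]: best=(v,c)
    c=best[1]; pr=np.mean([samp(c,R,th) for R in (.014,.0165,.019)],0); w=np.clip(np.median(pr)-pr-3,0,None)
    print(nm,c,"screw ang",np.degrees((w*th).sum()/w.sum()),np.round(pr[::2]).astype(int))
E
```

```text
[-0.01938333 -0.00847109  0.        ] [ 0.49758262 -0.00470111  0.026     ]
top (np.float64(0.4978), np.float64(-0.0031999999999999997)) screw ang 199.80928488945207 [150 151 153 153 154 155 156 154 152 149 143 137 132 132 137 144 149 153
 154 154 153 152 152 152 152 152 151 150]
scene (np.float64(0.4968), np.float64(-0.0052)) screw ang 200.0778637043221 [192 194 196 196 196 196 195 192 189 181 170 158 148 149 156 168 181 189
 192 194 195 195 194 193 192 192 192 192]
```

jog_arm(
  rows=[
    [0.184, -0.3, -0.2, -0.087],
    [0.184, -0.55, -0.4, -0.087],
    [0.184, -0.553, -0.5, -0.087],
    [0.184, -0.553, -0.5, -0.087],
    [0.184, -0.553, -0.5, -0.087],
  ],
  claw=0.7,
)

```text
t: 17.82
position: [0.4984, -0.0024, 0.0994]
tool_rot: [-2.648, -1.69, 0.015]
contact_force: [0.3, -0.2, 0.3]
opening: 0.0617
```

```bash
python3 go.py .4973 -.0042 .004 -25
```

```text
t 17.82 [ 0.4984 -0.0024  0.0994] [-2.648 -1.69   0.015] F [ 0.3 -0.2  0.3] op 0.0617 q [-0.069 -0.166  1.7   -0.005  1.616  0.365]
jaw -24.9 tilt deg 0.53 go [-0.005 -0.009 -0.477] roll -0.001
```

jog_arm(
  rows=[
    [-0.007, -0.005, -0.2, 0],
    [-0.007, -0.005, -0.38, 0],
    [-0.007, -0.005, -0.46, 0],
    [-0.007, -0.005, -0.475, 0],
    [-0.007, -0.005, -0.475, 0],
  ],
)

```text
t: 18.45
position: [0.4981, -0.0031, 0.0061]
tool_rot: [2.647, 1.69, -0.011]
contact_force: [-0.9, -0.6, 0.1]
opening: 0.0612
```

jog_arm(
  rows=[
    [0, 0, 0, 0],
    [0, 0, 0, 0],
    [0, 0, 0, 0],
    [0, 0, 0, 0],
  ],
  claw=0,
  grip_force=5,
)

```text
t: 18.95
position: [0.4987, -0.0031, 0.0073]
tool_rot: [2.646, 1.69, -0.009]
contact_force: [-1.6, 0.5, 4.9]
opening: 0.0443
```

jog_arm(
  rows=[
    [0, 0, 0, 0],
    [0, 0, 0, 0],
    [0, 0, 0, 0.12],
    [0, 0, -0.015, 0.24],
    [0, 0, -0.015, 0.36],
    [0, 0, -0.015, 0.48],
    [0, 0, -0.015, 0.6],
    [0, 0, -0.015, 0.72],
    [0, 0, -0.015, 0.84],
    [0, 0, -0.015, 1],
    [0, 0, -0.015, 1],
    [0, 0, -0.015, 1],
  ],
  claw=0.7,
)

```text
t: 20.45
position: [0.4985, -0.0032, 0.0039]
tool_rot: [0.677, 3.063, -0.004]
contact_force: [-0.5, 0.4, -0.2]
opening: 0.0614
```

jog_arm(
  rows=[
    [0, 0, 0, 0],
    [0, 0, 0, 0],
    [0, 0, 0, 0],
    [0, 0, 0, 0],
  ],
  claw=0,
  grip_force=25,
)

```text
t: 20.95
position: [0.4984, -0.0032, 0.0038]
tool_rot: [0.677, 3.063, -0.004]
contact_force: [0.1, 0.1, -1.9]
opening: 0.0435
```

```bash
python3 go.py .5691 .2277 .15 27.8
```

```text
t 20.95 [ 0.4984 -0.0032  0.0038] [ 0.677  3.063 -0.004] F [ 0.1  0.1 -1.9] op 0.0435 q [-0.072 -0.117  1.828 -0.003  1.426 -1.207]
jaw 65.1 tilt deg 0.31 go [0.353 1.154 0.731] roll -0.414
```

jog_arm(
  rows=[
    [0, 0, 0.2, 0],
    [0, 0, 0.5, 0],
    [0.1, 0.2, 0.8, 0],
    [0.25, 0.5, 0.8, -0.1],
    [0.35, 0.75, 0.8, -0.2],
    [0.353, 0.85, 0.8, -0.3],
    [0.353, 0.85, 0.8, -0.414],
    [0.353, 0.85, 0.8, -0.414],
    [0.353, 0.85, 0.8, -0.414],
  ],
)

```text
t: 22.08
position: [0.5689, 0.1665, 0.1636]
tool_rot: [1.617, 2.69, -0.007]
contact_force: [0.6, 0.1, -1.7]
opening: 0.0431
```

```bash
python3 go.py .5691 .2277 .125 27.8; python3 - <<'E'
from h import *
s=vision.read_camera("scene"); t=r.get_state()["position"]
u,v=map(int,np.round(proj(s,[t[0],t[1],t[2]+.01]))); a=cv2.resize(s["frame"][v-30:v+30,u-30:u+30],(500,500),interpolation=cv2.INTER_CUBIC)
save("hold.png",a)
for n in ("collar","collar_screw"):
    print(n,[("%.2f"%d["p"],np.round(d["point"]-proj(s,t),1)) for d in spot_point(n,s)[:2]])
e=np.array(t)+[0,0,-.004]; 
for a in (150,163,175): print(a,proj(s,e+[.026*np.cos(np.radians(a)),.026*np.sin(np.radians(a)),.013])-[u-30,v-30])
E
```

```text
t 22.07 [0.5689 0.1665 0.1636] [ 1.617  2.69  -0.007] F [ 0.6  0.1 -1.7] op 0.0431 q [ 0.231  0.069  1.359 -0.005  1.715 -0.258]
jaw 28.0 tilt deg 0.31 go [ 0.001  0.306 -0.193] roll -0.002
collar [('0.56', array([-2.3,  2.6]))]
collar_screw [('0.70', array([-3.9, -6.3])), ('0.47', array([-230.9,  156.7]))]
150 [28.22759955 24.84189809]
163 [25.83278745 25.07415188]
175 [23.78186342 25.51632139]
```

View pics/hold.png

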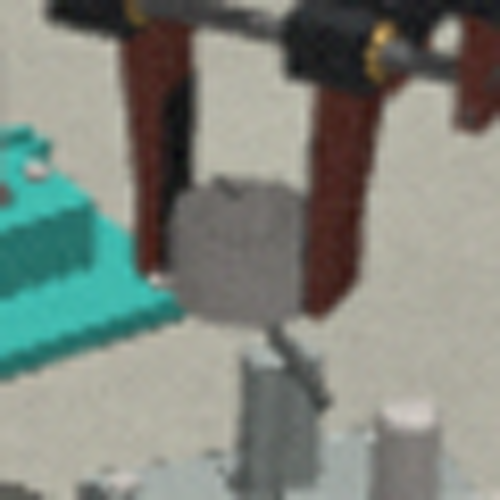

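jog_arm(
  rows=[
    [0.001, 0.2, -0.05, -0.002],
    [0.001, 0.306, -0.15, -0.002],
    [0.001, 0.306, -0.22, -0.002],
    [0.001, 0.306, -0.22, -0.002],
    [0.001, 0.306, -0.22, -0.002],
  ],
)

```text
t: 22.85
position: [0.5695, 0.2268, 0.1202]
tool_rot: [1.625, 2.684, -0.006]
contact_force: [-0.7, 0.3, -1.7]
opening: 0.0433
```

```bash
python3 go.py .5691 .2277 .095 27.8
```

```text
t 22.85 [0.5695 0.2268 0.1202] [ 1.625  2.684 -0.006] F [-0.7  0.3 -1.7] op 0.0433 q [ 0.327  0.13   1.37  -0.006  1.642 -0.156]
jaw 27.6 tilt deg 0.33 go [-0.002  0.005 -0.126] roll 0.002
```

jog_arm(
  rows=[
    [-0.002, 0.005, -0.04, 0.002],
    [-0.002, 0.005, -0.07, 0.002],
    [-0.002, 0.005, -0.1, 0.002],
    [-0.002, 0.005, -0.125, 0.002],
    [-0.002, 0.005, -0.125, 0.002],
  ],
)

```text
t: 23.48
position: [0.5687, 0.2277, 0.0944]
tool_rot: [1.621, 2.687, -0.008]
contact_force: [-0.3, 0.5, -2.3]
opening: 0.0428
```

It went in with no force (underside about 10 mm below the spindle top). Lowering to height.

jog_arm(
  rows=[
    [0, 0, -0.05, 0],
    [0, 0, -0.1, 0],
    [0, 0, -0.15, 0],
    [0, 0, -0.19, 0],
    [0, 0, -0.19, 0],
    [0, 0, -0.19, 0],
  ],
)

```text
t: 24.22
position: [0.5688, 0.2277, 0.0567]
tool_rot: [1.621, 2.687, -0.008]
contact_force: [0.2, -0.1, -2.0]
opening: 0.0427
```

```bash
python3 go.py .5691 .2277 .056 27.8; python3 - <<'E'
from est import *
s=vision.read_camera("scene"); C=cloud(s)
c=np.array([.5688,.2283])
X=[*c,.06]; u,v=map(int,np.round(proj(s,X)))
a=cv2.resize(s["frame"][v-30:v+30,u-30:u+30],(400,400),interpolation=cv2.INTER_CUBIC)
u,v=map(int,np.round(proj(s,[.545,-.215,.08]))); b=cv2.resize(s["frame"][v-45:v+45,u-45:u+45],(400,400),interpolation=cv2.INTER_CUBIC)
save("fin.png",np.hstack([a,b]))
for d in regions_of("guard",s)[:1]:
    P=C[d["region"]&(s["depth"]>0)]; P=P[np.abs(P-np.median(P,0)).max(1)<.12]; n=np.linalg.svd(P-P.mean(0),full_matrices=False)[2][2]; print("guard",np.median(P,0),"tilt",np.arcsin(abs(n[2])))
for n,z in (("collar",.052),("collar_screw",.065)):
    print(n,[("%.2f"%d["p"],np.round(onz(s,*d["point"],z),4)) for d in spot_point(n,s)[:2]])
E
```

```text
t 24.23 [0.5688 0.2277 0.0567] [ 1.621  2.687 -0.008] F [ 0.2 -0.1 -2. ] op 0.0427 q [ 0.329  0.157  1.454 -0.006  1.532 -0.157]
jaw 27.8 tilt deg 0.34 go [ 0.001 -0.    -0.004] roll -0.000
collar [('0.77', array([0.5698, 0.2178, 0.052 ]))]
collar_screw [('0.51', array([0.5416, 0.2316, 0.065 ]))]
```

View pics/fin.png

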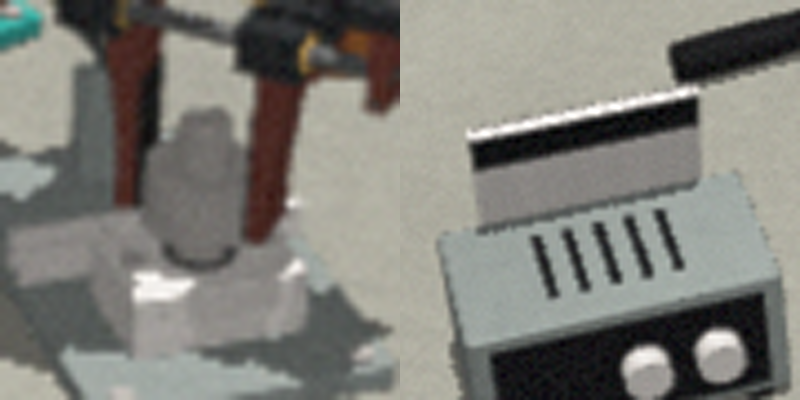

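```bash
python3 -c "
from h import *
r.close_job(); st()"
```

```text
the job is handed in; nothing more can be done
the job is handed in; nothing more can be done
```

The job is handed in, at about 24 s of the 72 s allowed. No verdict was reported.

- **Guard:** I lifted it out of the slot and leaned it on the case's front edge. Just after release I measured about 0.265 rad of lean. The last picture shows it still leaning there. The guard network found nothing in that final image, so I could not repeat the tilt measurement.
- **Spindle:** I gripped it across the flat, with the opening at 16.5 mm as expected there, and turned it about -87°. The last grip was in line with the drive's front within about 1°. Pictures taken after letting go agree that the flat faces front.
- **Collar:** I centred it with two grips at right angles, turned it about -37°, and slid it over the spindle with no noticeable force. It is held with a grip set to 25 N. Its underside is about 52–53 mm above the table, roughly 12.5 mm above the block. Tool tilt is about 0.006 rad.

**Last checks that were less certain:**
- The final network point for the set screw is about 9° off the drive's front, which is within the limits. I did not see the screw directly at the end, so its place on the flat rests on the D-shaped bore having slid over freely.
- The network's point for the collar origin was about 10 mm off in y. I discounted it because the arm's pose and the free fit disagree with it.

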